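# Nest a lid on the index table and turn it to the mark

## Robot

A 6-joint arm with a two-finger parallel gripper is mounted at the origin on the work surface. World frame = base frame: x ahead of the robot, y to its left, z up, the work surface at z = 0. Lengths are in mm, angles in rad, forces in N, time in s.
With the tool pointing down it reaches from about 350 to 975 mm from the base axis. Payload 4.9 kg.
Tool frame: the origin (TCP) lies on the centre line of the jaws, within the pads' length; the fingertips stand 22 mm ahead of it and the grasp point (between the pads) lies 3 mm ahead of it; z points along the fingers, x is the direction in which the jaws open and shut, and the axes are right-handed (so a half turn about z gives the same grasp; the last joint's range is limited). The gripper opens to 85 mm and grips with 20 to 120 N. Pads are 22 mm wide; open, the fingers measure 114 mm over their backs; the gripper's body (76 mm by 85 mm) begins 54 mm behind the grasp point. The pads swing forward as they close: fully open they stand 13 mm farther back than shut.
Start: joints at [1.149, 0.053, 1.613, -0, 1.476, -0.119], TCP at [186.361, 596.55, 253.304] pointing down, gripper open.
Joint ranges: [-3.01, 3.01], [-1.01, 2.22], [0.06, 2.58], [-1.02, 4.17], [0.09, 2.62], [-3.14, 3.14]. Speed limits (rad/s): [2.57, 2.57, 3.14, 3.14, 3.14, 3.14].

## Interface

Orientations are given as a unit quaternion [w, x, y, z].
In Python, from plant import status, vision, env gives the robot as it stands.
- The arm moves only by the shell command python3 -m pendant 'ROWS' [FORCE]. ROWS is JSON, a list of rows, each an object of numbers: "x", "y", "z": the shift along the world's x, y, z in cm; "rx", "ry", "rz": the turn, a rotation vector about the world's x, y, z in degrees; "jaw": the finger opening in cm, from 0 to 8.54. In form: [{"x": .., "y": .., "z": .., "rx": .., "ry": .., "rz": .., "jaw": ..}, ...]. A call has 1 to 10 rows; each row shifts and turns the commanded pose from where the row before left it; what a row does not reach is not made up. A row lasts 1/10 s, in which the tool goes at most 50 mm and 8.59 degrees, less where a joint would pass 70% of its speed; a pose out of reach is approached as far as the arm can. A call with a gripper value outside its range is refused whole. The fingers move at their own pace and stop on an object; FORCE is the grip in N (left out, the last holds). Time passes only in rows, so rows that do not move let the fingers close. It gives the time, the measured TCP pose, the force and the opening at its end, in the units of the state.
- status.get_obs(): the state, without advancing time (a new reading comes with each control period).
- vision.capture(name): name is "scene" or "top"; returns a dict with "frame" (480x640x3 uint8, red, green, blue), "fx", "fy", "cx", "cy" (pixels), "eye" and "orientation" of the camera in the world. Camera axes: x right, y up, looking along -z (the intrinsics and any distortion apply to the point x, -y, -z); pixel columns grow to the right and rows downward; lengths in mm; the calibration is good to about 2 mm. A picture is of the moment at which its call begins. There is no depth.
- env.job_done(): hands the job in, once; it reports no verdict.
The state is a dict: "time": time; "q": joint angles; "dq": joint speeds; "joint_efforts": joint torques, N m; "tool_pos": TCP position; "ee_rot": TCP orientation; "wrist_force": force on the tool from outside, world axes, zero at the start; "ft_torque": the same for the moment, N m; "grip_width": opening from 0.0 (shut) to 1.0 (fully open).
Only numpy, scipy, OpenCV 4.12 (cv2) and the standard library are available. Lean on these libraries where they do the work, as an engineer would, in place of code of your own. Each camera call takes 0.05 s, during which the arm holds its last target.

## Task

Get the lids ready for notching: first set the blue lid, dome down as it lies, gently into the galvanised lid clamped on the index table so that it cups right home and level. Then turn the table until its yellow pointer lines up with the red mark block on the scale ring, and leave the funnel beside it where it stands.

Things in the scene. Friction and masses are not known exactly. Their poses are not given: they have to be found in the camera images.
- lid: The blue domed lid, loose, about 0.14 kg, lying dome down like a small bowl on its flat crown (48 mm across). Rim 100 mm across, 32 mm above the crown; wall 3 mm. Origin: centre of the crown's underside, z up. A straight steel carrying bar spans its open side along the lid's x axis.
- lid_bar (a point): Middle of the blue lid's steel bar, where to grasp it: 42 mm above the crown's underside, on the lid's axis. Bar 94 mm long (along this point's x), 10 mm wide (along y), 12 mm tall (36 to 48 mm above the underside). The bowl below is open: its inner floor is 39 mm below this point, its inner radius about 45 mm at 14 mm below this point.
- cup_floor (a point): Centre of the inner floor of the galvanised lid clamped dome down on the index table; also the table's upright turning axis (z up); 47 mm above the bench. This lid's mouth is 120 mm across, its rim 31 mm above this point; flat floor about 54 mm across, where the blue lid's crown rests when nested (its bar middle is then 42 mm above this point). x axis points along the yellow pointer.
- machine: The index table as a whole: round green cast base 214 mm across and 30 mm tall with a pale scale ring on top, fixed to the bench, carrying the turning plate and the clamped lid. Origin centre of its underside, on the turning axis.
- pointer (a point): Outer end of the yellow pointer line painted on the turning plate, 88 mm from the turning axis, 45 mm above the bench.
- mark (a point): Inner face of the red mark block (17 x 9 x 14 mm, fixed on the pale scale ring around the plate), 88 mm from the turning axis, 45 mm above the bench: the pointer coincides with it when set.
- post (a point): Middle of the upright round post for pushing the table round: black with a yellow band, 18 mm across, standing on an arm opposite the pointer, 117 mm from the turning axis; its free height runs from about 45 to 100 mm above the bench, this point is 71 mm above it.
- turntable (a joint): Angle of the index table (rad), growing anticlockwise seen from above, stops at -1.8 and 1.3; its zero is not the mark. It turns stiffly (0.18 N m, under 2 N at the post) and stays where it is left. It always starts clockwise of the mark by 0.5 to 2.0 rad, so it must go anticlockwise.
- funnel: Bystander. Upside-down galvanised funnel, 110 mm across, 95 mm tall; origin centre of its underside.
There are look-alikes about, which are no part of the job. What is shaped like the machine but pink is not meant. Leave any pink look-alike of the lid alone.

How it is judged (in metres and radians):
On the way, in this order (a step that is already met when the one before it is completed fails the run):
1. the blue lid is nested level in the clamped lid and let go (horizontal distance between lid_bar and cup_floor below 0.01 m and z of lid_bar in the frame of cup_floor below 0.048 m and angle between lid_bar's own z axis and vertical below 0.12 rad and contact force between the fingers and lid below 0.1 N), for 0.2 s.
2. the pointer is turned to the red mark with the lid still nested (all of step 1 and horizontal distance between pointer and mark below 0.007 m), for 0.2 s.
At the end, for the whole second after the job is handed in: The blue lid rests released and still in the clamped lid: its axis within 10 mm of the table's, within 6 mm of fully down, tilted less than 0.12 rad. The pointer's end is within 7 mm (about 4.5 degrees) of the mark and the table is still (all of step 2 and linear speed of lid below 0.02 m/s and velocity of joint turntable between -0.03 and 0.03 rad/s); the robot touches nothing.
It fails at once if the blue lid is let fall (more than about 13 mm) instead of set down (contact force between the fingers and lid below 0.1 N and linear speed of lid above 0.5 m/s).
It fails at once if the blue lid is rammed into the clamped lid (contact force between lid and machine above 60 N).
It fails at once if the funnel is moved more than 30 mm (distance of funnel from where it was at the start of the episode above 0.03 m).
It also fails if it takes over 67 s, if anything falls off the work surface, if the arm or the gripper's body presses on something with over 40 N, if the wrist force passes 120 N, or if a joint passes its speed limit or range.

## Working session

There is one attempt and no reset: what is moved stays moved. The work goes in short steps, Python scripts to look and compute and a shell command to move; the robot and the scene stay as the last step left them, time stands still between calls to the robot, and variables do not carry over. Pictures are saved under pics/ and viewed, and the job is handed in when it is done.

```bash
ls; mkdir -p pics; python3 - <<'E'
from plant import status, vision, env
import cv2
print(status.get_obs())
for n in ("scene","top"):
    c=vision.capture(n)
    cv2.imwrite(f"pics/{n}0.png",c["frame"][:,:,::-1])
    print({k:v for k,v in c.items() if k!="frame"})
E
```

```text
pics
{'time': 0.0, 'q': array([ 1.14900027e+00,  5.33736749e-02,  1.61428949e+00,  6.01475303e-06,
        1.47598457e+00, -1.19002935e-01]), 'dq': array([-0.00024641, -0.00046393,  0.00020435,  0.00025594,  0.00175001,
        0.00043634]), 'joint_efforts': array([-1.49341635e-03, -3.93672073e+01, -3.70180321e+01, -7.07467279e-05,
        6.90075583e-03,  7.53090518e-06]), 'tool_pos': array([186.13121202, 596.04165195, 252.05523315]), 'ee_rot': array([ 5.03491944e-04,  8.05663266e-01,  5.92372894e-01, -8.95734217e-04]), 'wrist_force': array([ 0.36390229, -0.27441193, -0.84703843]), 'ft_torque': array([-0.05150784, -0.01929739, -0.01521821]), 'grip_width': 1.003401897233776}
{'fx': 578.1772080396387, 'fy': 578.1772080396387, 'cx': 323.9032048137659, 'cy': 239.322419400378, 'eye': array([1358.75974182,  -20.30486157,  982.61491144]), 'orientation': array([0.67097769, 0.2762137 , 0.25617513, 0.63864641])}
{'fx': 618.3547450782862, 'fy': 618.3547450782862, 'cx': 329.9232335960031, 'cy': 238.82120781929245, 'eye': array([ 372.53560613,   50.78626394, 1496.66338084]), 'orientation': array([-0.70639503, -0.01564301,  0.02507192,  0.70720065])}
```

View pics/scene0.png

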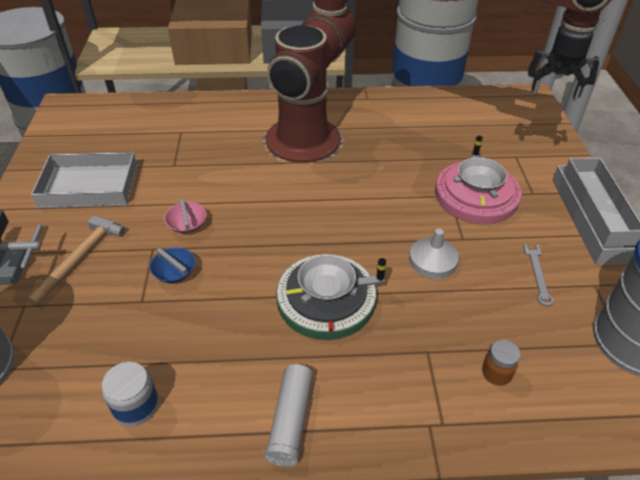

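View pics/top0.png

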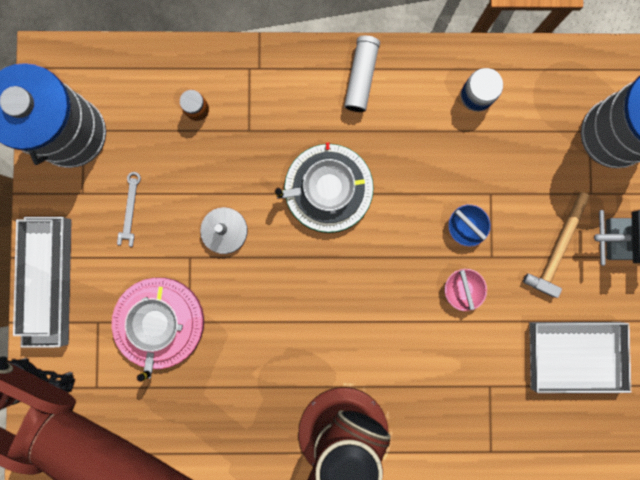

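The top view looks down with +x up and +y left. The blue lid is near (469,226) with its bar running diagonally. The green table is near (329,188), the yellow pointer end near (364,182), the red mark near (327,147), the post near (279,191) and the funnel near (223,231). The pink look-alikes are at (157,323) and (465,291). Next I'll enlarge crops to measure.

```bash
cat > h.py <<'E'
import numpy as np, cv2
from scipy.spatial.transform import Rotation as R
def rot(q): return R.from_quat([q[1],q[2],q[3],q[0]])
def pix2w(c,u,v,z):
    d=np.array([(u-c["cx"])/c["fx"],-(v-c["cy"])/c["fy"],-1.])
    d=rot(c["orientation"]).apply(d); e=c["eye"]
    return e+d*(z-e[2])/d[2]
def w2pix(c,p):
    q=rot(c["orientation"]).inv().apply(np.asarray(p,float)-c["eye"])
    return np.array([c["cx"]+c["fx"]*q[0]/-q[2], c["cy"]-c["fy"]*q[1]/-q[2]])
def crop(c,u0,v0,u1,v1,s,fn):
    im=c["frame"][v0:v1,u0:u1,::-1]
    cv2.imwrite(fn,cv2.resize(im,None,fx=s,fy=s,interpolation=cv2.INTER_CUBIC))
E
python3 - <<'E'
from plant import vision
from h import *
import pickle
t=vision.capture("top"); s=vision.capture("scene")
pickle.dump((t,s),open("c0.pkl","wb"))
crop(t,430,190,510,260,10,"pics/lidtop.png") if 0 else crop(t,430,195,510,255,10,"pics/lidtop.png")
crop(t,270,135,390,240,6,"pics/mtop.png") if 0 else crop(t,265,137,398,237,6,"pics/mtop.png")
crop(s,140,230,220,290,10,"pics/lidsc.png")
crop(s,265,245,398,345,6,"pics/msc.png")
E
```

```text
(no output)
```

View pics/lidtop.png

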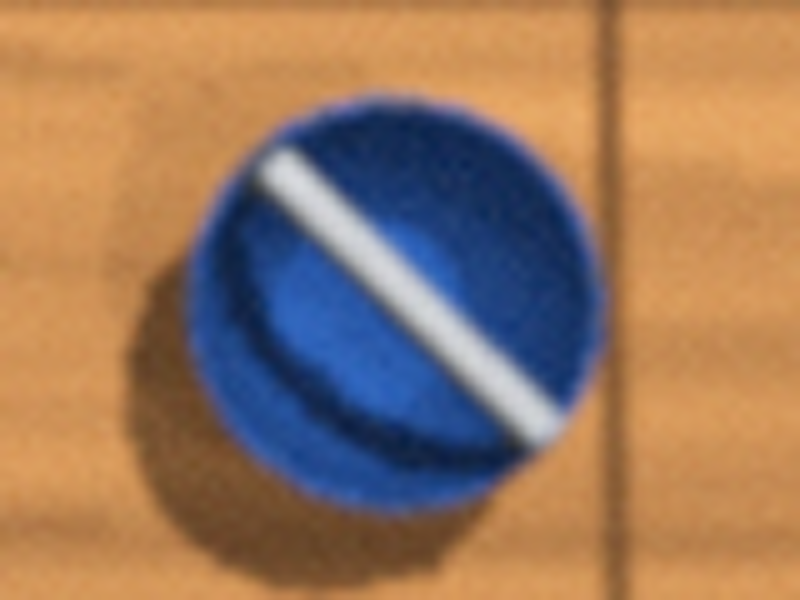

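View pics/mtop.png

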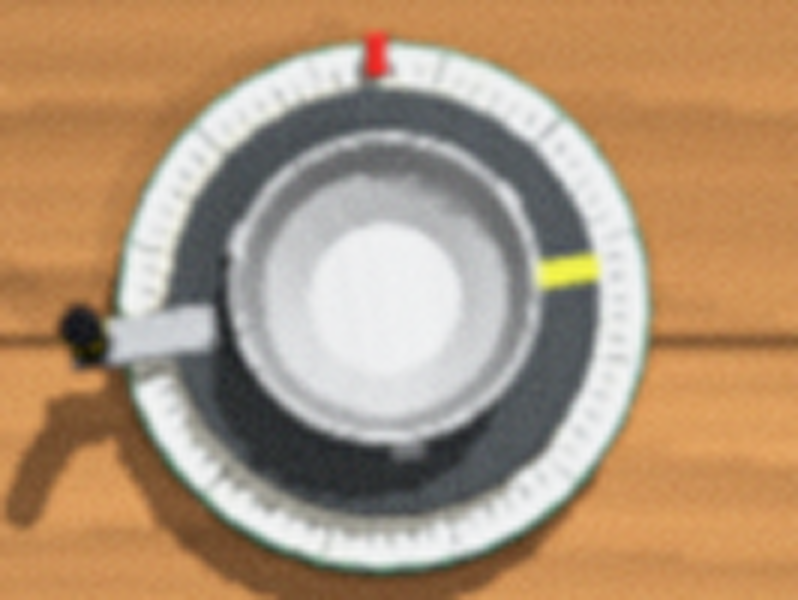

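View pics/lidsc.png

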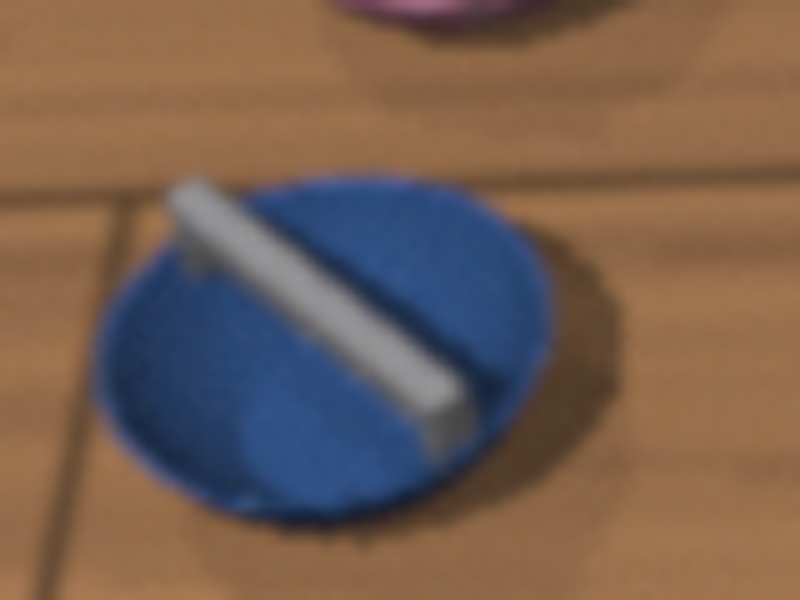

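View pics/msc.png

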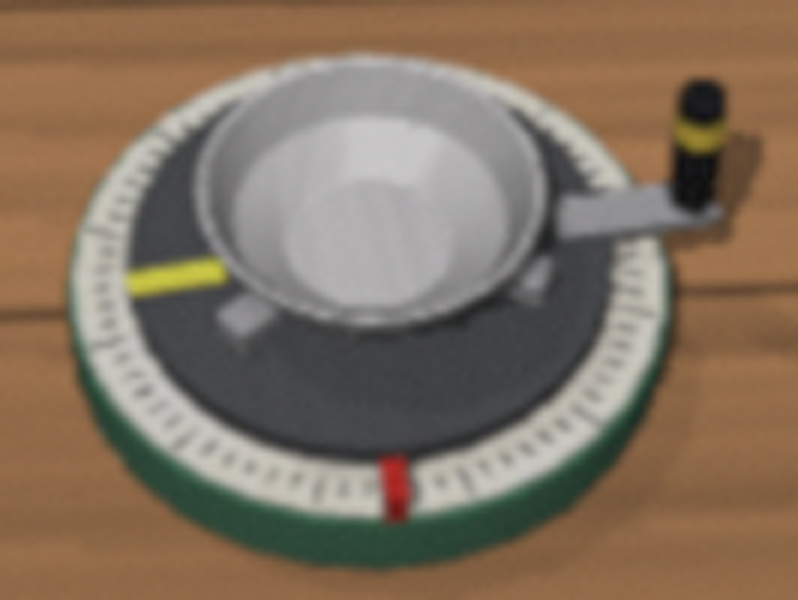

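```bash
python3 - <<'E'
from h import *; import pickle
t,s=pickle.load(open("c0.pkl","rb"))
def P(c,u0,v0,k,U,V,z): return np.round(pix2w(c,u0+(U+.5)/k-.5,v0+(V+.5)/k-.5,z)[:2],1)
L=lambda U,V,z:P(t,430,195,10,U,V,z); LS=lambda U,V,z:P(s,140,230,10,U,V,z)
M=lambda U,V,z:P(t,265,137,6,U,V,z); MS=lambda U,V,z:P(s,265,245,6,U,V,z)
print("lid rim top",L(396,305,32),"diam",np.linalg.norm(L(187,305,32)-L(605,305,32)))
a,b=L(283,163,48),L(543,430,48); print("bar top",a,b,(a+b)/2,np.linalg.norm(a-b),np.degrees(np.arctan2(*(b-a)[::-1])))
a,b=LS(190,187,48),LS(440,388,48); print("bar sc",a,b,(a+b)/2,np.linalg.norm(a-b),np.degrees(np.arctan2(*(b-a)[::-1])))
print("base top",M(383.5,306.5,30),np.linalg.norm(M(117,306,30)-M(650,306,30)))
print("rim top",M(386,286.5,78),np.linalg.norm(M(228,286,78)-M(544,286,78)))
print("floor top",M(386,300,47),"sc",MS(369,245,47))
print("rim sc",MS(370,190,78), np.linalg.norm(MS(196,190,78)-MS(546,190,78)))
print("pointer",M(600,268,45),MS(128,283,45))
print("mark",M(375,76,45),MS(394,458,45))
print("post",M(82,330,100),MS(702,90,100),MS(697,135,71))
print("funnel",P(t,0,0,1,223,231,95),P(s,0,0,1,438,233,95))
print("posttop px",w2pix(t,[455,180,100]))
E
```

```text
lid rim top [ 489.6 -300.7] diam 100.0
bar top [ 521.9 -270.6] [ 458.8 -331.1] [ 490.35 -300.85] 87.41773275485927 -136.20507329945443
bar sc [ 461.1 -331.1] [ 523.2 -269.1] [ 492.15 -300.1 ] 87.75198003464084 44.95383096928923
base top [579.4  34.4] 212.10002357378468
rim top [580.4  33.9] 121.6
floor top [579.6  33.6] sc [583.7  33.9]
rim sc [585.   33.8] 120.0215397334995
pointer [592.6 -50.9] [595.3 -50.4]
mark [669.   37.8] [673.8  37.2]
post [560.6 149.2] [563.8 149.1] [558.9 150.3]
funnel [471.3 274.4] [487.2 282.2]
posttop px [264.47064834 238.00899458]
```

Both cameras agree to within 2–4 mm:

| Item | Position (mm) | Check |
|---|---|---|
| Blue lid | (490.5, −300.7) | Rim 100 mm across, bar at 44° |
| Table axis | (580.5, 34) | Rim and base sizes match the description |
| Pointer | – | −82° |
| Mark | – | +2.4°, so about 84° anticlockwise to turn |
| Post | – | 98° |

Next I'll move above the lid.

```bash
R='x'; python3 -m pendant '[{"x":2.5,"y":-3.5,"rz":-6,"jaw":3},{"x":2.5,"y":-3.5,"rz":-6,"jaw":3},{"x":2.5,"y":-3.5,"rz":-6,"jaw":3},{"x":2.5,"y":-3.5,"rz":-6,"jaw":3},{"x":2.5,"y":-3.5,"rz":-6,"jaw":3},{"x":2.5,"y":-3.5,"rz":-6,"jaw":3},{"x":2.5,"y":-3.5,"rz":-6,"jaw":3},{"x":2.5,"y":-3.5,"rz":-6,"jaw":3},{"x":2.5,"y":-3.5,"rz":-6,"jaw":3},{"x":2.5,"y":-3.5,"rz":-6,"jaw":3}]' 40
python3 -m pendant '[{"x":0.5,"y":-4.5,"rz":-6,"jaw":3},{"x":0.5,"y":-4.5,"rz":-6,"jaw":3},{"x":0.5,"y":-4.5,"rz":-6,"jaw":3},{"x":0.5,"y":-4.5,"rz":-6,"jaw":3},{"x":0.5,"y":-4.5,"rz":-6,"jaw":3},{"x":0.5,"y":-4.5,"rz":-6,"jaw":3},{"x":0.5,"y":-4.5,"rz":-6,"jaw":3},{"x":0.5,"y":-4.5,"rz":-6,"jaw":3},{"x":0.5,"y":-4.5,"rz":-6,"jaw":3},{"x":0.5,"y":-4.5,"rz":1.6,"jaw":3}]'
python3 -m pendant '[{"y":-4,"rz":-6},{"y":-4},{"y":-2},{},{},{}]'
cat >> h.py <<'E'
def st():
    from plant import status
    o=status.get_obs(); r=rot(o["ee_rot"]).as_matrix()
    print("t",round(o["time"],2),"p",np.round(o["tool_pos"],1),"yaw",round(np.degrees(np.arctan2(r[1,0],r[0,0])),1),"z",np.round(r[:,2],3),"F",np.round(o["wrist_force"],1),"T",np.round(o["ft_torque"],2),"grip",round(o["grip_width"]*85.4,1))
E
python3 -c "from h import *; st()"
```

```text
t 0.2 p [186.2 596.2 252.5] yaw 72.6 z [-0.001 -0.001 -1.   ] F [-0.  -0.2  0.6] T [ 0.02  0.02 -0.01] grip 85.6invalid input at $[0]: expected keys x, y, z, rx, ry, rz, jaw
invalid input at $[0]: expected keys x, y, z, rx, ry, rz, jaw
invalid input at $[0]: expected keys x, y, z, rx, ry, rz, jaw
```

Every row needs all seven keys, so those calls were refused and nothing moved. I'll type the rows again in full.

```bash
python3 -m pendant '[{"x":2.5,"y":-3.5,"z":0,"rx":0,"ry":0,"rz":-6,"jaw":3},{"x":2.5,"y":-3.5,"z":0,"rx":0,"ry":0,"rz":-6,"jaw":3},{"x":2.5,"y":-3.5,"z":0,"rx":0,"ry":0,"rz":-6,"jaw":3},{"x":2.5,"y":-3.5,"z":0,"rx":0,"ry":0,"rz":-6,"jaw":3},{"x":2.5,"y":-3.5,"z":0,"rx":0,"ry":0,"rz":-6,"jaw":3},{"x":2.5,"y":-3.5,"z":0,"rx":0,"ry":0,"rz":-6,"jaw":3},{"x":2.5,"y":-3.5,"z":0,"rx":0,"ry":0,"rz":-6,"jaw":3},{"x":2.5,"y":-3.5,"z":0,"rx":0,"ry":0,"rz":-6,"jaw":3},{"x":2.5,"y":-3.5,"z":0,"rx":0,"ry":0,"rz":-6,"jaw":3},{"x":2.5,"y":-3.5,"z":0,"rx":0,"ry":0,"rz":-6,"jaw":3}]' 40
python3 -c "from h import *; st()"
```

```text
time: 1.2
tool_pos: [437.0, 245.0, 253.3]
ee_rot: [-0.0, 0.994, 0.108, 0.0]
wrist_force: [0.2, 0.3, 0.2]
grip_width: 0.355
t 1.2 p [437.  245.  253.3] yaw 12.4 z [ 0.  0. -1.] F [0.2 0.3 0.2] T [ 0.03  0.03 -0.05] grip 30.3
```

```bash
python3 -m pendant '[{"x":0.4,"y":-4.7,"z":0,"rx":0,"ry":0,"rz":-5.8,"jaw":3},{"x":0.4,"y":-4.7,"z":0,"rx":0,"ry":0,"rz":-5.8,"jaw":3},{"x":0.4,"y":-4.7,"z":0,"rx":0,"ry":0,"rz":-5.8,"jaw":3},{"x":0.4,"y":-4.7,"z":0,"rx":0,"ry":0,"rz":-5.8,"jaw":3},{"x":0.4,"y":-4.7,"z":0,"rx":0,"ry":0,"rz":-5.8,"jaw":3},{"x":0.4,"y":-4.7,"z":0,"rx":0,"ry":0,"rz":-5.8,"jaw":3},{"x":0.4,"y":-4.7,"z":0,"rx":0,"ry":0,"rz":-5.8,"jaw":3},{"x":0.4,"y":-4.7,"z":0,"rx":0,"ry":0,"rz":-5.8,"jaw":3},{"x":0.4,"y":-4.7,"z":0,"rx":0,"ry":0,"rz":-5.8,"jaw":3},{"x":0.4,"y":-4.7,"z":0,"rx":0,"ry":0,"rz":-5.8,"jaw":3}]'
python3 -m pendant '[{"x":0.7,"y":-3.8,"z":-3,"rx":0,"ry":0,"rz":0,"jaw":3},{"x":0.65,"y":-3.8,"z":-3,"rx":0,"ry":0,"rz":0,"jaw":3},{"x":0,"y":0,"z":-3,"rx":0,"ry":0,"rz":0,"jaw":3},{"x":0,"y":0,"z":-3,"rx":0,"ry":0,"rz":0,"jaw":3},{"x":0,"y":0,"z":0,"rx":0,"ry":0,"rz":0,"jaw":3},{"x":0,"y":0,"z":0,"rx":0,"ry":0,"rz":0,"jaw":3}]'
python3 - <<'E'
from h import *; st()
from plant import vision
t=vision.capture("top"); s=vision.capture("scene")
im=np.hstack([cv2.resize(t["frame"][185:265,420:520],None,fx=4,fy=4,interpolation=2),cv2.resize(s["frame"][190:290,130:230],(400,320),interpolation=2)])
cv2.imwrite("pics/above.png",im[:,:,::-1])
E
```

```text
time: 2.2
tool_pos: [476.0, -225.4, 253.2]
ee_rot: [-0.0, 0.922, -0.388, 0.0]
wrist_force: [1.0, -1.5, 0.3]
grip_width: 0.354
time: 2.8
tool_pos: [489.6, -299.2, 133.2]
ee_rot: [-0.0, 0.923, -0.385, -0.001]
wrist_force: [-0.6, -0.6, 0.7]
grip_width: 0.353
t 2.8 p [ 489.6 -299.2  133.2] yaw -45.3 z [-0.001  0.001 -1.   ] F [-0.6 -0.6  0.7] T [0.02 0.06 0.01] grip 30.1
```

View pics/above.png

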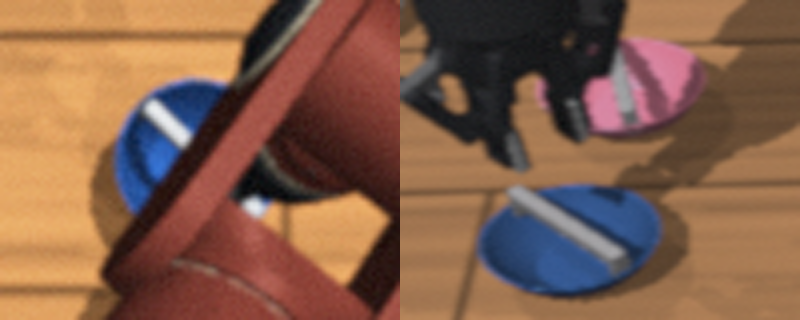

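In the scene crop the open fingertips straddle the bar line, and the lid hasn't moved. I'll descend.

```bash
python3 -m pendant '[{"x":0.1,"y":-0.15,"z":-2,"rx":0,"ry":0,"rz":0,"jaw":3},{"x":0,"y":0,"z":-2,"rx":0,"ry":0,"rz":0,"jaw":3},{"x":0,"y":0,"z":-1.5,"rx":0,"ry":0,"rz":0,"jaw":3},{"x":0,"y":0,"z":-1,"rx":0,"ry":0,"rz":0,"jaw":3},{"x":0,"y":0,"z":-1,"rx":0,"ry":0,"rz":0,"jaw":3},{"x":0,"y":0,"z":-0.6,"rx":0,"ry":0,"rz":0,"jaw":3},{"x":0,"y":0,"z":-0.5,"rx":0,"ry":0,"rz":0,"jaw":3},{"x":0,"y":0,"z":0,"rx":0,"ry":0,"rz":0,"jaw":3},{"x":0,"y":0,"z":0,"rx":0,"ry":0,"rz":0,"jaw":3}]'
python3 - <<'E'
from h import *; st()
from plant import vision
s=vision.capture("scene")
crop(s,110,190,240,290,6,"pics/down.png")
E
```

```text
time: 3.8
tool_pos: [491.1, -301.1, 47.6]
ee_rot: [0.0, 0.923, -0.385, 0.0]
wrist_force: [-1.2, 0.1, -0.0]
grip_width: 0.353
t 3.8 p [ 491.1 -301.1   47.6] yaw -45.3 z [ 0. -0. -1.] F [-1.2  0.1 -0. ] T [-0.03  0.06 -0.02] grip 30.2
```

View pics/down.png

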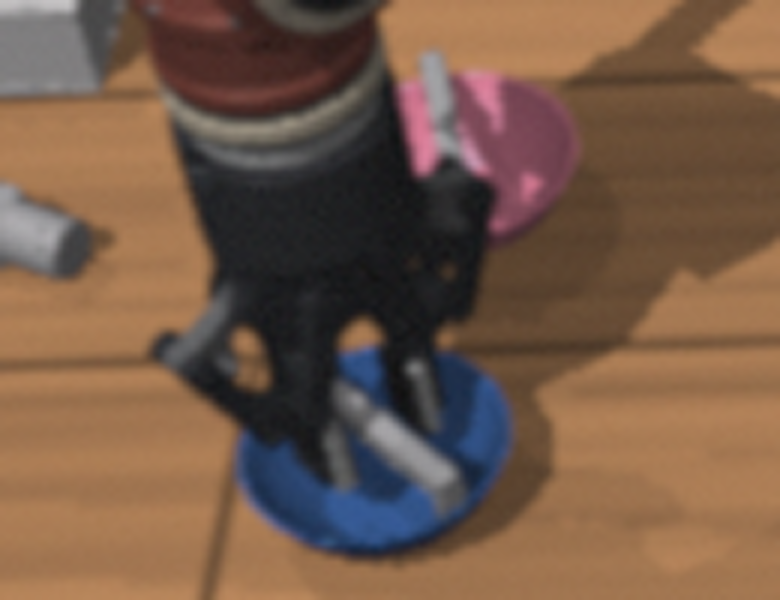

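The bar lies between the pads and nothing is touching the bowl. I'll close.

```bash
python3 -m pendant '[{"x":0,"y":0,"z":-0.1,"rx":0,"ry":0,"rz":0,"jaw":1.5},{"x":0,"y":0,"z":0,"rx":0,"ry":0,"rz":0,"jaw":1},{"x":0,"y":0,"z":0,"rx":0,"ry":0,"rz":0,"jaw":0.5},{"x":0,"y":0,"z":0,"rx":0,"ry":0,"rz":0,"jaw":0.5},{"x":0,"y":0,"z":0,"rx":0,"ry":0,"rz":0,"jaw":0.5},{"x":0,"y":0,"z":0,"rx":0,"ry":0,"rz":0,"jaw":0.5},{"x":0,"y":0,"z":0,"rx":0,"ry":0,"rz":0,"jaw":0.5}]' 50
python3 -c "from h import *; st()"
python3 -m pendant '[{"x":0,"y":0,"z":0.3,"rx":0,"ry":0,"rz":0,"jaw":0.5},{"x":0,"y":0,"z":0.7,"rx":0,"ry":0,"rz":0,"jaw":0.5},{"x":0,"y":0,"z":1.5,"rx":0,"ry":0,"rz":0,"jaw":0.5},{"x":0,"y":0,"z":2,"rx":0,"ry":0,"rz":0,"jaw":0.5},{"x":0,"y":0,"z":2.5,"rx":0,"ry":0,"rz":0,"jaw":0.5},{"x":0,"y":0,"z":2.5,"rx":0,"ry":0,"rz":0,"jaw":0.5},{"x":0,"y":0,"z":2.5,"rx":0,"ry":0,"rz":0,"jaw":0.5},{"x":0,"y":0,"z":1,"rx":0,"ry":0,"rz":0,"jaw":0.5},{"x":0,"y":0,"z":0,"rx":0,"ry":0,"rz":0,"jaw":0.5}]'
python3 - <<'E'
from h import *; st()
from plant import vision
s=vision.capture("scene")
crop(s,100,120,260,240,5,"pics/lift.png")
E
```

```text
time: 4.55
tool_pos: [491.2, -301.2, 46.8]
ee_rot: [0.0, 0.923, -0.385, 0.0]
wrist_force: [0.3, -0.2, 3.3]
grip_width: 0.101
t 4.55 p [ 491.2 -301.2   46.8] yaw -45.3 z [ 0.001 -0.001 -1.   ] F [ 0.3 -0.2  3.3] T [ 0.01  0.09 -0.01] grip 8.6
time: 5.45
tool_pos: [491.8, -301.7, 179.0]
ee_rot: [0.001, 0.923, -0.385, 0.002]
wrist_force: [0.9, 0.6, -1.3]
grip_width: 0.103
t 5.45 p [ 491.8 -301.7  179. ] yaw -45.3 z [ 0.004 -0.003 -1.   ] F [ 0.9  0.6 -1.3] T [0.03 0.04 0.01] grip 8.8
```

View pics/lift.png

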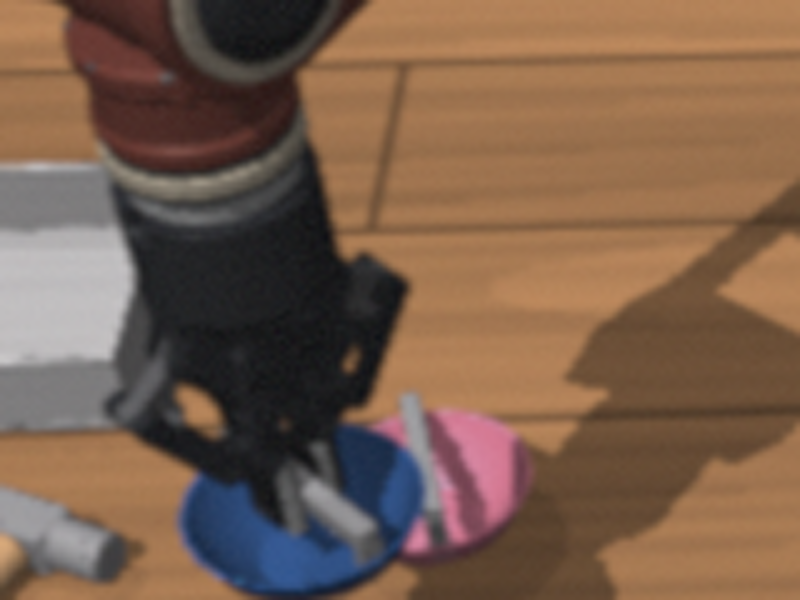

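The lid is held and level, about 130 mm up. I'll carry it over the clamped lid.

```bash
python3 -m pendant '[{"x":0.4,"y":1.5,"z":0,"rx":0,"ry":0,"rz":0,"jaw":0.5},{"x":0.9,"y":3.4,"z":0,"rx":0,"ry":0,"rz":0,"jaw":0.5},{"x":1.1,"y":4.1,"z":0,"rx":0,"ry":0,"rz":0,"jaw":0.5},{"x":1.1,"y":4.1,"z":0,"rx":0,"ry":0,"rz":0,"jaw":0.5},{"x":1.1,"y":4.1,"z":0,"rx":0,"ry":0,"rz":0,"jaw":0.5},{"x":1.1,"y":4.1,"z":0,"rx":0,"ry":0,"rz":0,"jaw":0.5},{"x":1.1,"y":4.1,"z":0,"rx":0,"ry":0,"rz":0,"jaw":0.5},{"x":1.0,"y":3.9,"z":0,"rx":0,"ry":0,"rz":0,"jaw":0.5},{"x":0.8,"y":3.0,"z":0,"rx":0,"ry":0,"rz":0,"jaw":0.5},{"x":0.3,"y":1.3,"z":0,"rx":0,"ry":0,"rz":0,"jaw":0.5}]'
python3 -m pendant '[{"x":0,"y":0,"z":0,"rx":0,"ry":0,"rz":0,"jaw":0.5},{"x":0,"y":0,"z":0,"rx":0,"ry":0,"rz":0,"jaw":0.5}]'
python3 - <<'E'
from h import *; st()
from plant import vision
s=vision.capture("scene");t=vision.capture("top")
crop(s,250,190,410,310,5,"pics/over.png")
crop(t,265,137,398,237,5,"pics/overt.png")
E
```

```text
time: 6.5
tool_pos: [578.8, 38.6, 174.2]
ee_rot: [0.0, 0.923, -0.384, -0.002]
wrist_force: [0.5, 0.0, -1.3]
grip_width: 0.106
time: 6.7
tool_pos: [579.1, 34.8, 175.3]
ee_rot: [0.001, 0.923, -0.385, -0.001]
wrist_force: [-0.2, 0.5, -1.7]
grip_width: 0.108
t 6.7 p [579.1  34.8 175.3] yaw -45.3 z [-0.002 -0.    -1.   ] F [-0.2  0.5 -1.7] T [-0.02 -0.07 -0.07] grip 9.2
```

View pics/over.png

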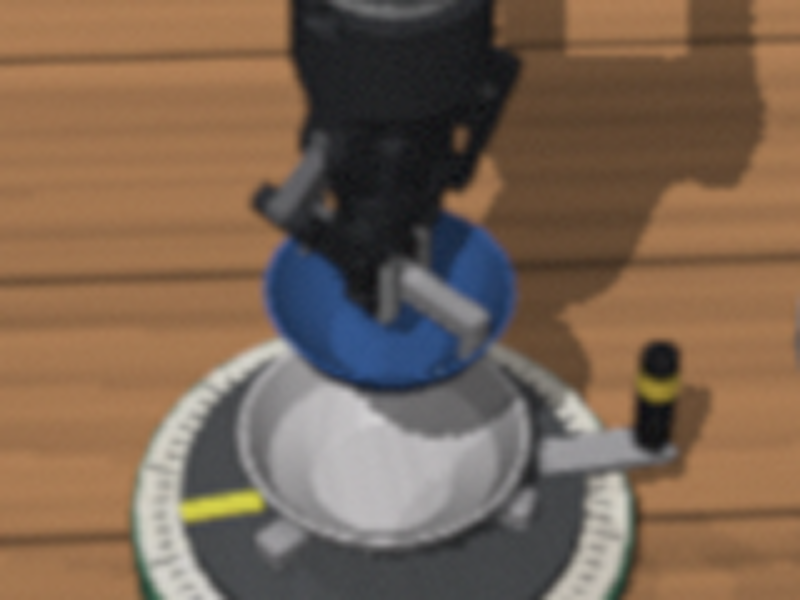

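View pics/overt.png

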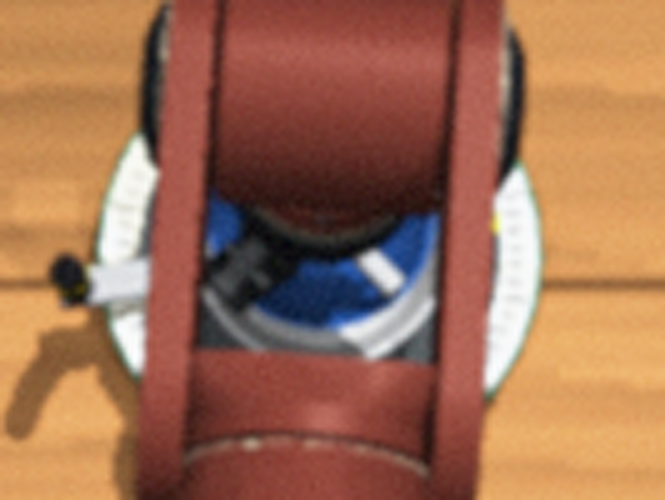

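The lid hangs over the clamped lid, with the blue rim near crop (391,300) above the mouth near (385,440). I'll correct x and y and go down partway, then let it settle.

```bash
python3 -m pendant '[{"x":0.15,"y":-0.1,"z":-1,"rx":0,"ry":0,"rz":0,"jaw":0.5},{"x":0,"y":0,"z":-1.5,"rx":0,"ry":0,"rz":0,"jaw":0.5},{"x":0,"y":0,"z":-1.5,"rx":0,"ry":0,"rz":0,"jaw":0.5},{"x":0,"y":0,"z":-1,"rx":0,"ry":0,"rz":0,"jaw":0.5},{"x":0,"y":0,"z":0,"rx":0,"ry":0,"rz":0,"jaw":0.5},{"x":0,"y":0,"z":0,"rx":0,"ry":0,"rz":0,"jaw":0.5},{"x":0,"y":0,"z":0,"rx":0,"ry":0,"rz":0,"jaw":0.5}]'
python3 - <<'E'
from h import *; st()
from plant import vision
s=vision.capture("scene");t=vision.capture("top")
st()
crop(s,250,190,410,310,5,"pics/over2.png")
import pickle; pickle.dump((t,s),open("c1.pkl","wb"))
for z,r in((32+81,50),(78,60)):
  pass
E
```

```text
time: 7.5
tool_pos: [581.9, 34.1, 127.0]
ee_rot: [-0.0, 0.923, -0.385, 0.001]
wrist_force: [0.2, -0.1, -1.7]
grip_width: 0.105
t 7.5 p [581.9  34.1 127. ] yaw -45.3 z [ 0.001 -0.    -1.   ] F [ 0.2 -0.1 -1.7] T [-0.02 -0.04  0.01] grip 9.0
t 7.6 p [582.   34.1 127.3] yaw -45.3 z [ 0.002 -0.    -1.   ] F [-0.  -0.5 -0.9] T [-0.04  0.01 -0.05] grip 9.0
```

View pics/over2.png

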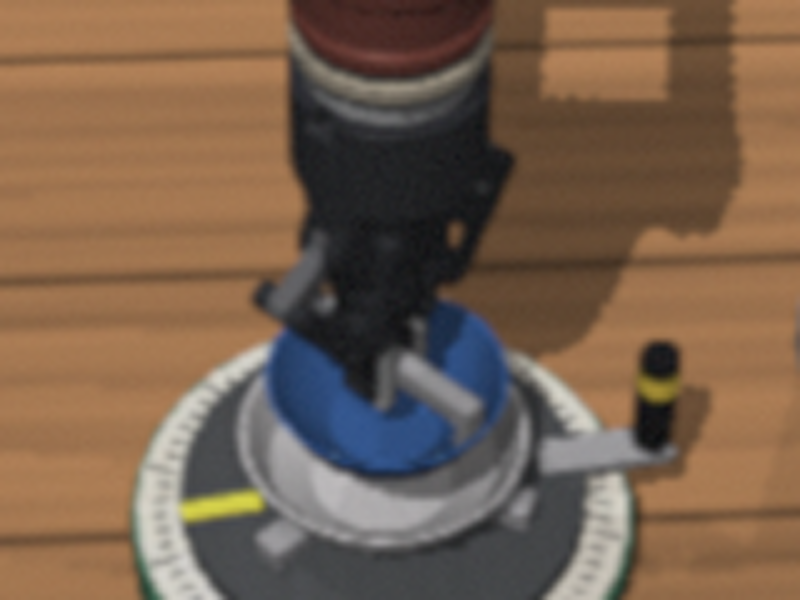

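```bash
python3 - <<'E'
from h import *; import pickle
t,s=pickle.load(open("c1.pkl","rb"))
a=np.linspace(0,2*np.pi,400)
def ext(c,x,y,z,r):
    p=np.array([w2pix(c,[x+r*np.cos(i),y+r*np.sin(i),z]) for i in a])
    k=lambda u,o:(u-o+.5)*5-.5
    return np.round([k(p[:,0].min(),250),k(p[:,0].max(),250),k(p[:,1].min(),190),k(p[:,1].max(),190)],1)
print("lid l r t b",ext(s,581.5,33.6,112.5,50)); print("gal",ext(s,580.5,34,78,60))
E
```

```text
lid l r t b [259.4 507.2 281.3 466.2]
gal [237.6 528.7 318.3 539.4]
```

By the scene camera the lid is about 1.5 mm too far towards +y. I'll shift it 1 mm back and lower slowly.

```bash
python3 -m pendant '[{"x":0,"y":-0.1,"z":-0.6,"rx":0,"ry":0,"rz":0,"jaw":0.5},{"x":0,"y":0,"z":-0.7,"rx":0,"ry":0,"rz":0,"jaw":0.5},{"x":0,"y":0,"z":-0.6,"rx":0,"ry":0,"rz":0,"jaw":0.5},{"x":0,"y":0,"z":-0.4,"rx":0,"ry":0,"rz":0,"jaw":0.5},{"x":0,"y":0,"z":-0.3,"rx":0,"ry":0,"rz":0,"jaw":0.5},{"x":0,"y":0,"z":-0.2,"rx":0,"ry":0,"rz":0,"jaw":0.5},{"x":0,"y":0,"z":0,"rx":0,"ry":0,"rz":0,"jaw":0.5},{"x":0,"y":0,"z":0,"rx":0,"ry":0,"rz":0,"jaw":0.5}]'
python3 -c "from h import *; st()"
```

```text
time: 8.4
tool_pos: [581.5, 33.1, 98.5]
ee_rot: [-0.0, 0.923, -0.386, 0.0]
wrist_force: [0.7, 0.2, -1.5]
grip_width: 0.103
t 8.4 p [581.5  33.1  98.5] yaw -45.4 z [ 0.  0. -1.] F [ 0.7  0.2 -1.5] T [0.08 0.03 0.02] grip 8.8
```

No contact yet, and about 5 mm to go.

```bash
python3 -m pendant '[{"x":0,"y":0,"z":-0.1,"rx":0,"ry":0,"rz":0,"jaw":0.5},{"x":0,"y":0,"z":-0.1,"rx":0,"ry":0,"rz":0,"jaw":0.5},{"x":0,"y":0,"z":-0.1,"rx":0,"ry":0,"rz":0,"jaw":0.5},{"x":0,"y":0,"z":0,"rx":0,"ry":0,"rz":0,"jaw":0.5}]'
python3 -m pendant '[{"x":0,"y":0,"z":-0.1,"rx":0,"ry":0,"rz":0,"jaw":0.5},{"x":0,"y":0,"z":0,"rx":0,"ry":0,"rz":0,"jaw":0.5}]'
python3 -c "from h import *; st()"
```

```text
time: 8.8
tool_pos: [581.2, 33.1, 95.1]
ee_rot: [0.0, 0.923, -0.385, -0.0]
wrist_force: [0.3, -1.1, -0.9]
grip_width: 0.101
time: 9.0
tool_pos: [581.3, 33.0, 94.1]
ee_rot: [0.0, 0.923, -0.385, -0.0]
wrist_force: [0.3, -0.5, -1.7]
grip_width: 0.103
t 9.0 p [581.3  33.   94.1] yaw -45.3 z [-0. -0. -1.] F [ 0.3 -0.5 -1.7] T [-0.07  0.   -0.02] grip 8.8
```

```bash
python3 -m pendant '[{"x":0,"y":0,"z":-0.05,"rx":0,"ry":0,"rz":0,"jaw":0.5},{"x":0,"y":0,"z":0,"rx":0,"ry":0,"rz":0,"jaw":0.5}]'
python3 -m pendant '[{"x":0,"y":0,"z":-0.1,"rx":0,"ry":0,"rz":0,"jaw":0.5},{"x":0,"y":0,"z":0,"rx":0,"ry":0,"rz":0,"jaw":0.5},{"x":0,"y":0,"z":0,"rx":0,"ry":0,"rz":0,"jaw":0.5}]'
python3 -c "from h import *; st()"
```

```text
time: 9.2
tool_pos: [581.4, 33.1, 93.8]
ee_rot: [-0.0, 0.923, -0.385, 0.0]
wrist_force: [-0.4, 0.5, 0.2]
grip_width: 0.104
time: 9.5
tool_pos: [581.5, 33.0, 93.8]
ee_rot: [0.0, 0.923, -0.385, -0.0]
wrist_force: [-4.1, 0.7, 5.1]
grip_width: 0.107
t 9.5 p [581.5  33.   93.8] yaw -45.3 z [-0. -0. -1.] F [-4.1  0.7  5.1] T [0.01 0.51 0.01] grip 9.2
```

Contact came at TCP z = 93.8, exactly the predicted home height, with a gentle 5 N. The sideways force says to ease slightly towards −x. Then I'll release slowly.

```bash
python3 -m pendant '[{"x":-0.07,"y":0,"z":0,"rx":0,"ry":0,"rz":0,"jaw":0.5},{"x":0,"y":0,"z":0,"rx":0,"ry":0,"rz":0,"jaw":0.5}]'
python3 -m pendant '[{"x":0,"y":0,"z":0,"rx":0,"ry":0,"rz":0,"jaw":1.0},{"x":0,"y":0,"z":0,"rx":0,"ry":0,"rz":0,"jaw":1.3},{"x":0,"y":0,"z":0,"rx":0,"ry":0,"rz":0,"jaw":1.8},{"x":0,"y":0,"z":0,"rx":0,"ry":0,"rz":0,"jaw":2.4},{"x":0,"y":0,"z":0,"rx":0,"ry":0,"rz":0,"jaw":2.8},{"x":0,"y":0,"z":0,"rx":0,"ry":0,"rz":0,"jaw":2.8},{"x":0,"y":0,"z":0,"rx":0,"ry":0,"rz":0,"jaw":2.8}]'
python3 -c "from h import *; st()"
python3 -m pendant '[{"x":0,"y":0,"z":0.7,"rx":0,"ry":0,"rz":0,"jaw":2.8},{"x":0,"y":0,"z":1,"rx":0,"ry":0,"rz":0,"jaw":2.8},{"x":0,"y":0,"z":2,"rx":0,"ry":0,"rz":0,"jaw":2.8},{"x":0,"y":0,"z":3,"rx":0,"ry":0,"rz":0,"jaw":2.8},{"x":0,"y":0,"z":3,"rx":0,"ry":0,"rz":0,"jaw":2.8},{"x":0,"y":0,"z":2,"rx":0,"ry":0,"rz":0,"jaw":2.8},{"x":0,"y":0,"z":0,"rx":0,"ry":0,"rz":0,"jaw":2.8}]'
python3 - <<'E'
from h import *; st()
from plant import vision
s=vision.capture("scene")
crop(s,250,190,410,310,5,"pics/rel.png")
E
```

```text
time: 9.7
tool_pos: [581.4, 33.1, 93.7]
ee_rot: [-0.0, 0.923, -0.385, 0.001]
wrist_force: [-0.8, -0.0, 5.4]
grip_width: 0.106
time: 10.4
tool_pos: [580.6, 33.1, 92.7]
ee_rot: [-0.0, 0.923, -0.386, -0.0]
wrist_force: [0.4, 0.9, -0.0]
grip_width: 0.331
t 10.4 p [580.6  33.1  92.7] yaw -45.4 z [-0.  0. -1.] F [ 0.4  0.9 -0. ] T [ 0.   -0.03  0.01] grip 28.3
time: 11.1
tool_pos: [583.1, 32.9, 215.4]
ee_rot: [-0.001, 0.923, -0.385, 0.004]
wrist_force: [0.5, 0.3, 1.3]
grip_width: 0.325
t 11.1 p [583.1  32.9 215.4] yaw -45.3 z [ 0.009 -0.001 -1.   ] F [0.5 0.3 1.3] T [-0.05 -0.02  0.03] grip 27.7
```

View pics/rel.png

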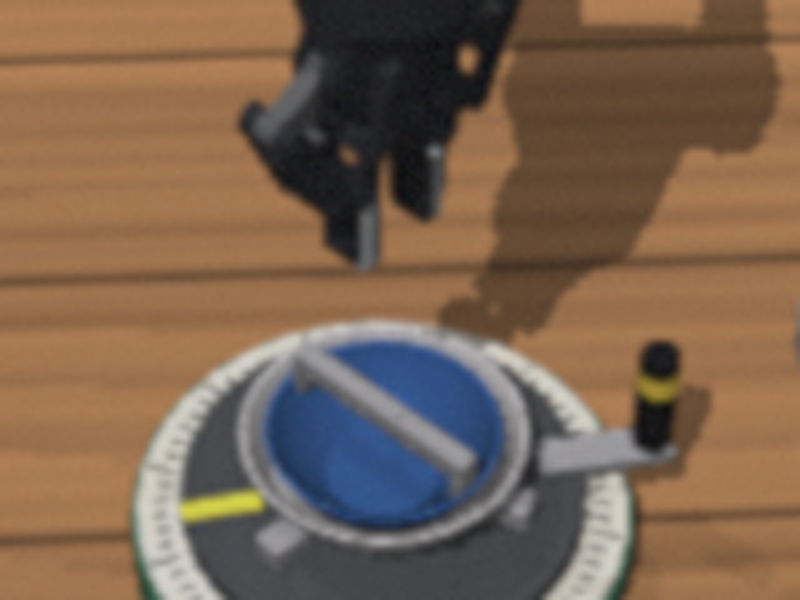

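The lid is nested level, with its rim concentric in the mouth and released. Next I'll go to the post with the jaws set to 36 mm and turned along the tangent.

```bash
python3 -m pendant '[{"x":-0.2,"y":1.5,"z":0,"rx":0,"ry":0,"rz":6.7,"jaw":3.6},{"x":-0.2,"y":1.5,"z":0,"rx":0,"ry":0,"rz":6.7,"jaw":3.6},{"x":-0.2,"y":1.5,"z":0,"rx":0,"ry":0,"rz":6.7,"jaw":3.6},{"x":-0.2,"y":1.5,"z":0,"rx":0,"ry":0,"rz":6.7,"jaw":3.6},{"x":-0.2,"y":1.5,"z":0,"rx":0,"ry":0,"rz":6.7,"jaw":3.6},{"x":-0.3,"y":1.5,"z":0,"rx":0,"ry":0,"rz":6.7,"jaw":3.6},{"x":-0.3,"y":1.4,"z":-1,"rx":0,"ry":0,"rz":6.7,"jaw":3.6},{"x":-0.3,"y":1.3,"z":-2,"rx":0,"ry":0,"rz":6.7,"jaw":3.6},{"x":0,"y":0,"z":-2,"rx":0,"ry":0,"rz":0,"jaw":3.6},{"x":0,"y":0,"z":0,"rx":0,"ry":0,"rz":0,"jaw":3.6}]'
python3 -m pendant '[{"x":0,"y":0,"z":0,"rx":0,"ry":0,"rz":0,"jaw":3.6},{"x":0,"y":0,"z":0,"rx":0,"ry":0,"rz":0,"jaw":3.6}]'
python3 - <<'E'
from h import *; st()
from plant import vision
s=vision.capture("scene")
crop(s,300,170,460,290,5,"pics/post.png")
E
```

```text
time: 12.15
tool_pos: [558.3, 150.0, 154.3]
ee_rot: [0.0, 0.997, 0.072, -0.005]
wrist_force: [0.1, -0.5, 0.1]
grip_width: 0.424
time: 12.35
tool_pos: [562.1, 149.9, 160.6]
ee_rot: [-0.0, 0.997, 0.072, 0.001]
wrist_force: [0.3, 0.1, 0.5]
grip_width: 0.423
t 12.35 p [562.1 149.9 160.6] yaw 8.2 z [ 0.001  0.    -1.   ] F [0.3 0.1 0.5] T [0.   0.01 0.  ] grip 36.1
```

View pics/post.png

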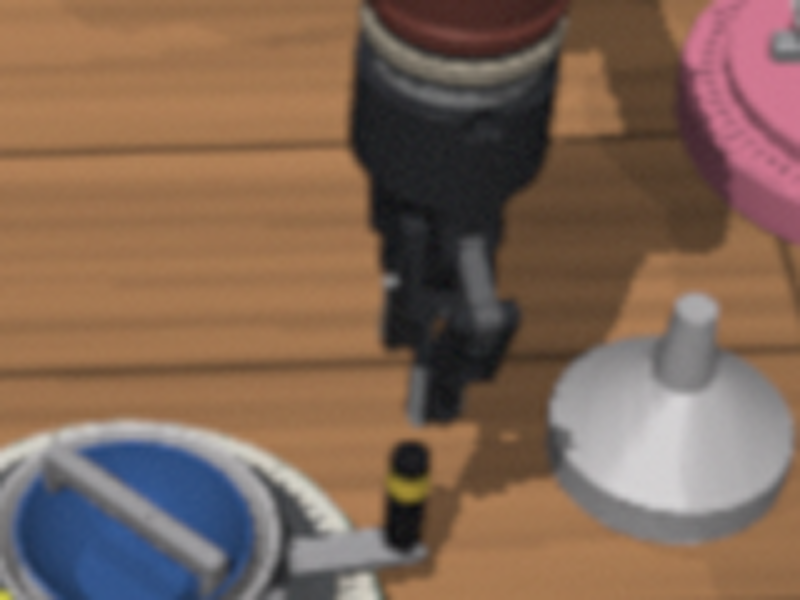

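```bash
python3 - <<'E'
from h import *; import pickle
t,s=pickle.load(open("c1.pkl","rb"))
k=lambda p:np.round((w2pix(s,p)-[300,170]+.5)*5-.5)
c,a=np.cos(np.radians(8.2)),np.sin(np.radians(8.2))
for d in (18,-18): 
  for w in (-11,11): print(d,w,k([562.1+d*c-w*a,149.9+d*a+w*c,139]))
print(k([562.1,149.9,100]))
E
```

```text
18 -11 [404. 417.]
18 11 [458. 410.]
-18 -11 [381. 354.]
-18 11 [434. 347.]
[411. 447.]
```

The predicted pad corners and post top match the picture to within 1–2 mm. I'll descend over the post.

```bash
python3 -m pendant '[{"x":0,"y":0,"z":-1.5,"rx":0,"ry":0,"rz":0,"jaw":3.6},{"x":0,"y":0,"z":-1.5,"rx":0,"ry":0,"rz":0,"jaw":3.6},{"x":0,"y":0,"z":-1.5,"rx":0,"ry":0,"rz":0,"jaw":3.6},{"x":0,"y":0,"z":-1.5,"rx":0,"ry":0,"rz":0,"jaw":3.6},{"x":0,"y":0,"z":-1.5,"rx":0,"ry":0,"rz":0,"jaw":3.6},{"x":0,"y":0,"z":0,"rx":0,"ry":0,"rz":0,"jaw":3.6},{"x":0,"y":0,"z":0,"rx":0,"ry":0,"rz":0,"jaw":3.6}]'
python3 - <<'E'
from h import *; st()
from plant import vision
s=vision.capture("scene")
crop(s,300,190,460,310,5,"pics/post2.png")
# arc increments
c=np.array([580.5,34.]); r=117
from h import *
P=lambda d:c+r*np.array([np.cos(np.radians(d)),np.sin(np.radians(d))])
for d in np.arange(98.4,183,7): print(round(d,1),np.round((P(d+7)-P(d))/10,2))
E
```

```text
time: 13.1
tool_pos: [561.4, 150.0, 84.1]
ee_rot: [0.0, 0.997, 0.072, -0.001]
wrist_force: [0.8, -0.5, 1.1]
grip_width: 0.421
t 13.1 p [561.4 150.   84.1] yaw 8.2 z [-0.001 -0.    -1.   ] F [ 0.8 -0.5  1.1] T [ 0.03  0.01 -0.03] grip 35.9
98.4 [-1.4  -0.29]
105.4 [-1.35 -0.46]
112.4 [-1.29 -0.62]
119.4 [-1.2  -0.78]
126.4 [-1.1  -0.92]
133.4 [-0.98 -1.04]
140.4 [-0.84 -1.15]
147.4 [-0.69 -1.25]
154.4 [-0.54 -1.32]
161.4 [-0.37 -1.38]
168.4 [-0.2  -1.41]
175.4 [-0.03 -1.43]
182.4 [ 0.15 -1.42]
```

View pics/post2.png

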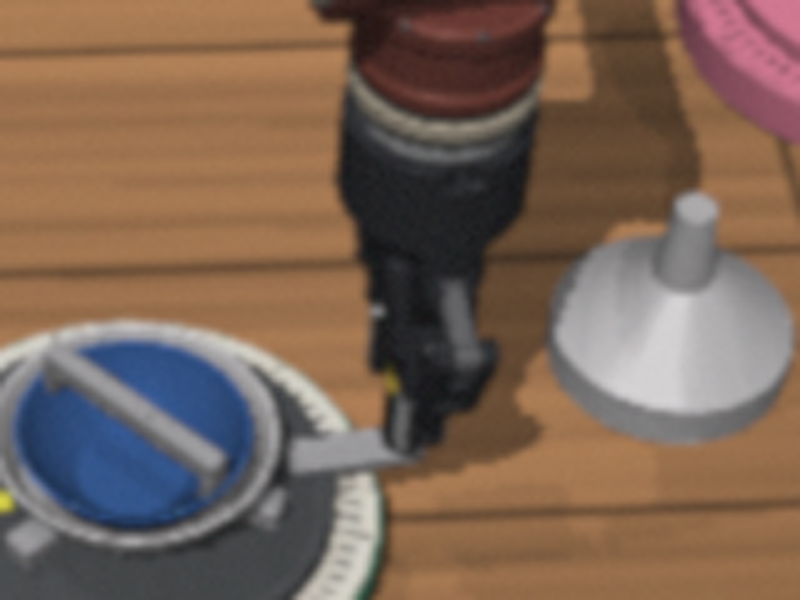

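The jaws straddle the post with about 9 mm of slack each side. I'll work out arc increments of 4° per row for 20 rows, about 80° of tool travel.

```bash
python3 - <<'E'
import numpy as np
P=lambda d:117*np.array([np.cos(np.radians(d)),np.sin(np.radians(d))])
acc=np.zeros(2)
for i in range(20):
    d=98.4+4*i; t=P(d+4)-P(98.4); s=np.round((t/10-acc),2); acc+=s; print(i,s)
E
```

```text
0 [-0.8  -0.15]
1 [-0.79 -0.2 ]
2 [-0.78 -0.26]
3 [-0.75 -0.31]
4 [-0.74 -0.36]
5 [-0.7  -0.42]
6 [-0.67 -0.46]
7 [-0.64 -0.5 ]
8 [-0.61 -0.56]
9 [-0.56 -0.59]
10 [-0.52 -0.63]
11 [-0.48 -0.66]
12 [-0.42 -0.7 ]
13 [-0.38 -0.72]
14 [-0.33 -0.75]
15 [-0.27 -0.77]
16 [-0.22 -0.78]
17 [-0.17 -0.8 ]
18 [-0.1  -0.81]
19 [-0.06 -0.82]
```

```bash
python3 -m pendant '[{"x":-0.8,"y":-0.15,"z":0,"rx":0,"ry":0,"rz":4,"jaw":3.6},{"x":-0.79,"y":-0.2,"z":0,"rx":0,"ry":0,"rz":4,"jaw":3.6},{"x":-0.78,"y":-0.26,"z":0,"rx":0,"ry":0,"rz":4,"jaw":3.6},{"x":-0.75,"y":-0.31,"z":0,"rx":0,"ry":0,"rz":4,"jaw":3.6},{"x":-0.74,"y":-0.36,"z":0,"rx":0,"ry":0,"rz":4,"jaw":3.6}]'
python3 -c "from h import *; st()"
python3 -m pendant '[{"x":-0.7,"y":-0.42,"z":0,"rx":0,"ry":0,"rz":4,"jaw":3.6},{"x":-0.67,"y":-0.46,"z":0,"rx":0,"ry":0,"rz":4,"jaw":3.6},{"x":-0.64,"y":-0.5,"z":0,"rx":0,"ry":0,"rz":4,"jaw":3.6},{"x":-0.61,"y":-0.56,"z":0,"rx":0,"ry":0,"rz":4,"jaw":3.6},{"x":-0.56,"y":-0.59,"z":0,"rx":0,"ry":0,"rz":4,"jaw":3.6}]'
python3 - <<'E'
from h import *; st()
from plant import vision
s=vision.capture("scene")
crop(s,250,190,410,340,4,"pics/turn1.png")
E
```

```text
time: 13.65
tool_pos: [524.5, 137.3, 86.5]
ee_rot: [0.0, 0.969, 0.245, 0.002]
wrist_force: [2.2, 0.4, -0.4]
grip_width: 0.418
t 13.65 p [524.5 137.3  86.5] yaw 28.4 z [ 0.005  0.    -1.   ] F [ 2.2  0.4 -0.4] T [ 0.01 -0.33  0.02] grip 35.7
time: 14.15
tool_pos: [492.8, 112.0, 86.7]
ee_rot: [0.001, 0.912, 0.41, 0.002]
wrist_force: [2.4, 0.8, 0.3]
grip_width: 0.422
t 14.15 p [492.8 112.   86.7] yaw 48.4 z [ 0.005  0.001 -1.   ] F [2.4 0.8 0.3] T [ 0.13 -0.28 -0.05] grip 36.0
```

View pics/turn1.png

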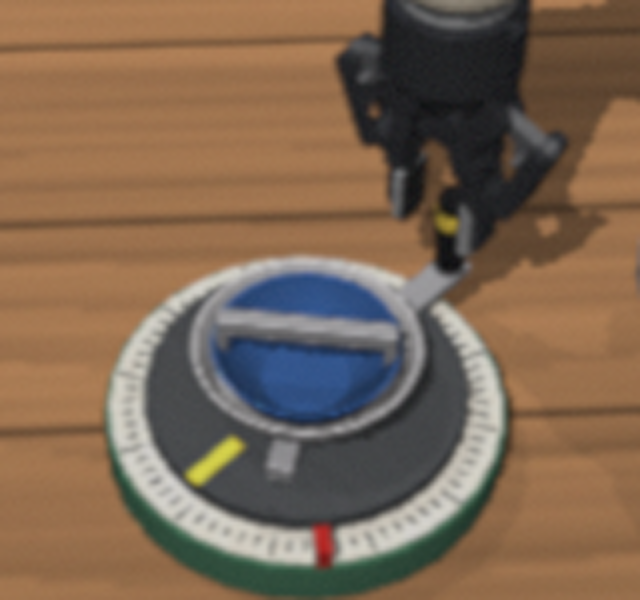

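The post is being carried round at about 2.4 N and the lid is turning with the table. I'll carry on along the arc.

```bash
python3 -m pendant '[{"x":-0.52,"y":-0.63,"z":0,"rx":0,"ry":0,"rz":4,"jaw":3.6},{"x":-0.48,"y":-0.66,"z":0,"rx":0,"ry":0,"rz":4,"jaw":3.6},{"x":-0.42,"y":-0.7,"z":0,"rx":0,"ry":0,"rz":4,"jaw":3.6},{"x":-0.38,"y":-0.72,"z":0,"rx":0,"ry":0,"rz":4,"jaw":3.6},{"x":-0.33,"y":-0.75,"z":0,"rx":0,"ry":0,"rz":4,"jaw":3.6},{"x":-0.27,"y":-0.77,"z":0,"rx":0,"ry":0,"rz":4,"jaw":3.6},{"x":-0.22,"y":-0.78,"z":0,"rx":0,"ry":0,"rz":4,"jaw":3.6},{"x":-0.17,"y":-0.8,"z":0,"rx":0,"ry":0,"rz":4,"jaw":3.6},{"x":-0.1,"y":-0.81,"z":0,"rx":0,"ry":0,"rz":4,"jaw":3.6},{"x":-0.06,"y":-0.82,"z":0,"rx":0,"ry":0,"rz":4,"jaw":3.6}]'
python3 -m pendant '[{"x":0,"y":0,"z":0,"rx":0,"ry":0,"rz":0,"jaw":3.6},{"x":0,"y":0,"z":0,"rx":0,"ry":0,"rz":0,"jaw":3.6}]'
python3 - <<'E'
from h import *; st()
from plant import vision
s=vision.capture("scene");t=vision.capture("top")
crop(s,265,245,398,345,6,"pics/turn2.png")
crop(t,265,137,398,237,6,"pics/turn2t.png")
E
```

```text
time: 15.2
tool_pos: [463.1, 37.7, 86.4]
ee_rot: [0.001, 0.717, 0.697, 0.002]
wrist_force: [1.2, 2.2, 0.2]
grip_width: 0.421
time: 15.4
tool_pos: [462.2, 37.6, 85.4]
ee_rot: [0.0, 0.719, 0.695, 0.0]
wrist_force: [0.4, 0.3, 0.3]
grip_width: 0.421
t 15.4 p [462.2  37.6  85.4] yaw 88.1 z [ 0.001 -0.    -1.   ] F [0.4 0.3 0.3] T [ 0.01 -0.06 -0.06] grip 36.0
```

View pics/turn2.png

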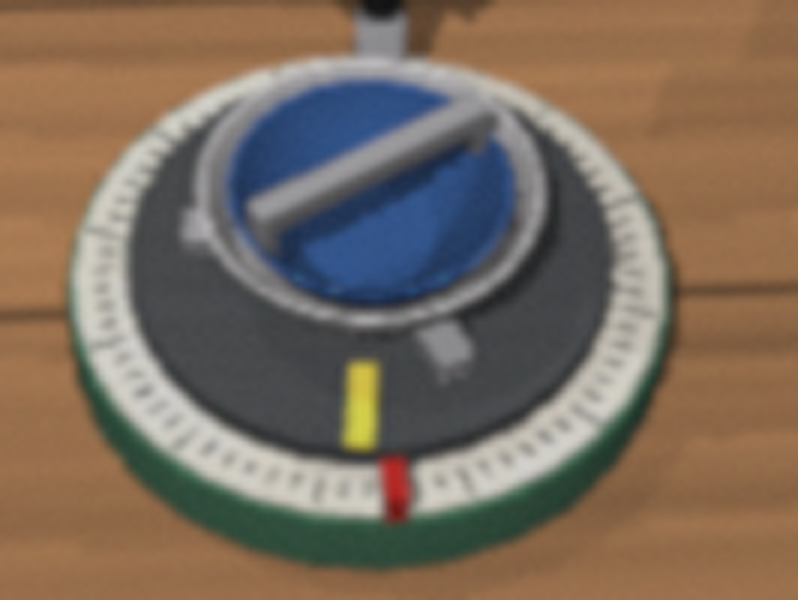

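View pics/turn2t.png

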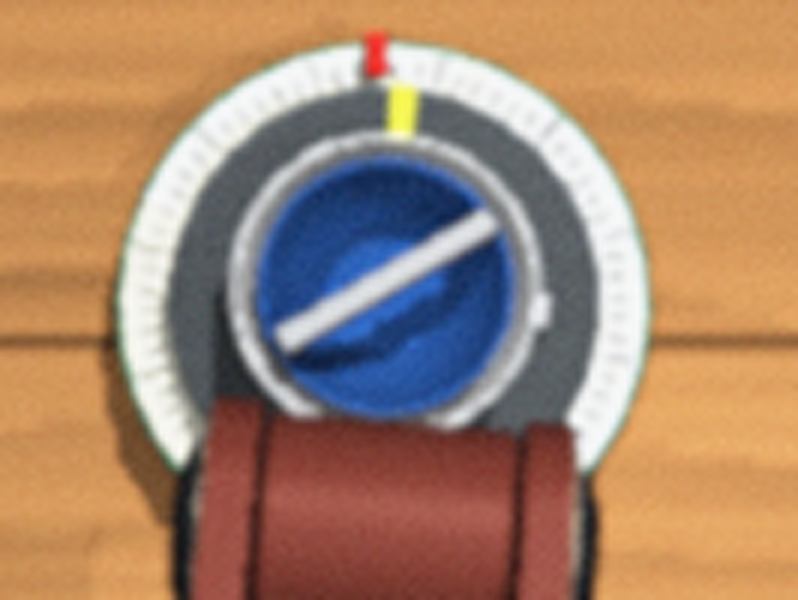

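The top view shows the pointer end at crop (403,86) and the mark's inner face at (375,78), so about 11.5–12 mm (7.6°) is left. That is about 15.5 mm at the post.

```bash
python3 -m pendant '[{"x":0,"y":-0.4,"z":0,"rx":0,"ry":0,"rz":2,"jaw":3.6},{"x":0,"y":-0.4,"z":0,"rx":0,"ry":0,"rz":2,"jaw":3.6},{"x":0,"y":-0.4,"z":0,"rx":0,"ry":0,"rz":2,"jaw":3.6},{"x":0.05,"y":-0.3,"z":0,"rx":0,"ry":0,"rz":1.5,"jaw":3.6},{"x":0,"y":0,"z":0,"rx":0,"ry":0,"rz":0,"jaw":3.6},{"x":0,"y":0,"z":0,"rx":0,"ry":0,"rz":0,"jaw":3.6}]'
python3 - <<'E'
from h import *; st()
from plant import vision
s=vision.capture("scene");t=vision.capture("top")
crop(s,265,245,398,345,6,"pics/turn3.png")
crop(t,300,137,360,182,12,"pics/turn3t.png")
E
```

```text
time: 16.1
tool_pos: [462.2, 22.7, 84.8]
ee_rot: [0.0, 0.671, 0.741, -0.0]
wrist_force: [0.4, -0.1, 0.0]
grip_width: 0.423
t 16.1 p [462.2  22.7  84.8] yaw 95.7 z [-0. -0. -1.] F [ 0.4 -0.1  0. ] T [-0.05 -0.06 -0.  ] grip 36.1
```

View pics/turn3.png

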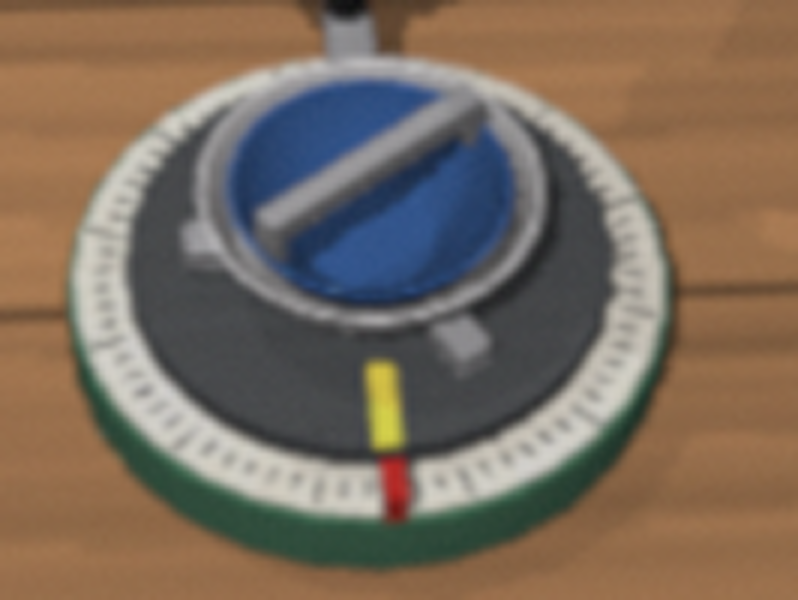

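View pics/turn3t.png

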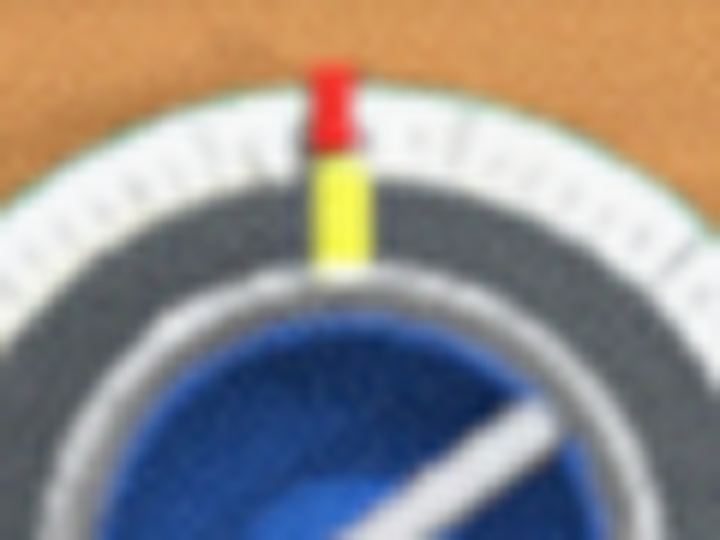

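The pointer end is now about 1.5–2 mm short of the mark in both views. One more small nudge, then I'll back off and lift clear.

```bash
python3 -m pendant '[{"x":0,"y":-0.15,"z":0,"rx":0,"ry":0,"rz":0.6,"jaw":3.6},{"x":0,"y":-0.1,"z":0,"rx":0,"ry":0,"rz":0.6,"jaw":3.6},{"x":0,"y":0,"z":0,"rx":0,"ry":0,"rz":0,"jaw":3.6},{"x":0,"y":0.3,"z":0,"rx":0,"ry":0,"rz":0,"jaw":3.6},{"x":0,"y":0.4,"z":0,"rx":0,"ry":0,"rz":0,"jaw":3.6},{"x":0,"y":0,"z":0,"rx":0,"ry":0,"rz":0,"jaw":3.6}]'
python3 - <<'E'
from h import *; st()
E
python3 -m pendant '[{"x":0,"y":0,"z":1,"rx":0,"ry":0,"rz":0,"jaw":3.6},{"x":0,"y":0,"z":2,"rx":0,"ry":0,"rz":0,"jaw":3.6},{"x":0,"y":0,"z":3,"rx":0,"ry":0,"rz":0,"jaw":3.6},{"x":0,"y":0,"z":3,"rx":0,"ry":0,"rz":0,"jaw":3.6},{"x":-1,"y":0,"z":3,"rx":0,"ry":0,"rz":0,"jaw":3.6},{"x":-2,"y":0,"z":2,"rx":0,"ry":0,"rz":0,"jaw":3.6},{"x":-2,"y":0,"z":0,"rx":0,"ry":0,"rz":0,"jaw":3.6},{"x":-1,"y":0,"z":0,"rx":0,"ry":0,"rz":0,"jaw":3.6},{"x":0,"y":0,"z":0,"rx":0,"ry":0,"rz":0,"jaw":3.6},{"x":0,"y":0,"z":0,"rx":0,"ry":0,"rz":0,"jaw":3.6}]'
python3 - <<'E'
from h import *; st()
from plant import vision
s=vision.capture("scene");t=vision.capture("top")
crop(s,265,215,398,345,5,"pics/end.png") if 0 else crop(s,255,225,415,345,5,"pics/end.png")
crop(t,300,137,360,182,12,"pics/endt.png"); cv2.imwrite("pics/endfull.png",s["frame"][:,:,::-1])
E
```

```text
time: 16.8
tool_pos: [462.2, 27.4, 84.8]
ee_rot: [0.0, 0.663, 0.749, -0.0]
wrist_force: [0.1, -0.4, -0.9]
grip_width: 0.417
t 16.8 p [462.2  27.4  84.8] yaw 97.0 z [-0. -0. -1.] F [ 0.1 -0.4 -0.9] T [-0.01  0.02 -0.06] grip 35.6
time: 17.8
tool_pos: [402.5, 27.0, 225.4]
ee_rot: [0.001, 0.663, 0.749, 0.0]
wrist_force: [-0.3, 0.7, -0.8]
grip_width: 0.423
t 17.8 p [402.5  27.  225.4] yaw 96.9 z [ 0.001 -0.    -1.   ] F [-0.3  0.7 -0.8] T [ 0.03  0.   -0.  ] grip 36.1
```

View pics/end.png

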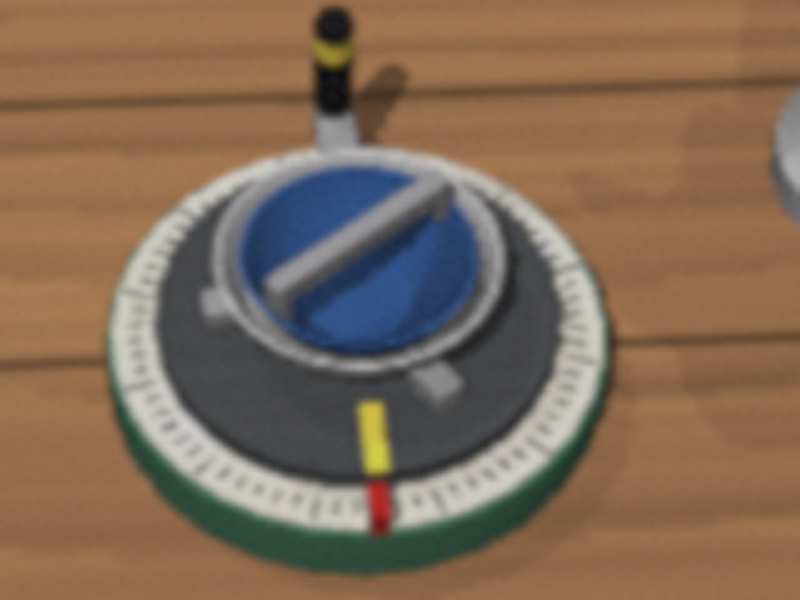

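View pics/endt.png

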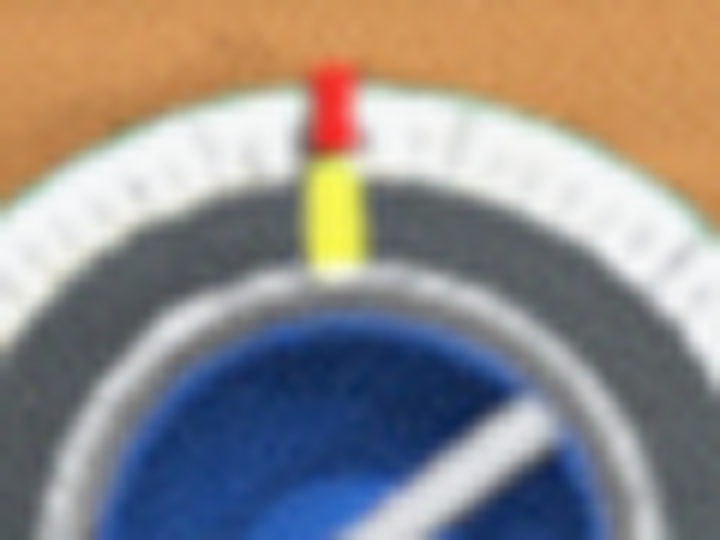

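View pics/endfull.png

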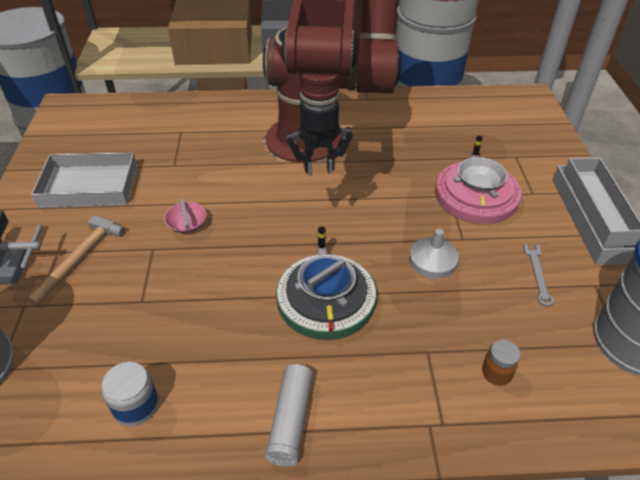

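The pointer end lines up with the red mark in both views, top crop (334,158) against (332,150), so it is within about 1 mm. The blue lid sits concentric and level in the mouth. The funnel tip is still at (438,233), as at the start, and the gripper is clear of everything. I'll hand the job in.

```bash
python3 -c "
from plant import env
print(env.job_done())"
```

```text
the job is handed in; nothing more can be done
None
```

The blue lid is nested in the clamped lid, and the table is turned about 84° anticlockwise so its pointer meets the red mark. I handed the job in at about 18 s of the 67 s allowed, and the interface gives no verdict.

- **Lid:** I picked it up by its bar and set it down with about 5 N. Contact came at the predicted home height (TCP z 93.8 mm). It stayed concentric and looked level in both cameras after the turn.
- **Table:** I straddled the post with the jaws and pushed it round. The force stayed around 2–2.5 N. In the final pictures the pointer's end is within about 1–2 mm of the mark.
- **Funnel:** it stands at the same pixel position as at the start.
- **Robot:** it ended about 60 mm back and 225 mm up, touching nothing.

**Disagreements and errors:**
- The scene camera placed the table axis about 4 mm further in x than the top camera. I went by the top camera, then shifted the lid 1 mm in y and 0.7 mm in x while setting it down.
- My first move calls were refused because the rows lacked some keys. Nothing moved.

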